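# Fit the return spring of the bending jig

## Task

Fit the return spring to the bending jig: take it off its wooden stand, drop its down-turned pin fully into the hole in the jig's anchor lug (feel for the hole: the lug may be clamped up to a centimetre to either side), then stretch it and put the ring at its other end over the headed post on the swinging lever. Let go, so that the spring stays hooked at both ends, the pin well down in its hole, the ring under the post's head, and pulls the lever home against its stop. Leave the jar, the charcoal block, the crucible and the tin where they stand.

Things in the scene. Friction and masses are not known exactly. Their poses are not given: they have to be found in the camera images.
- spring: The whole spring; origin in the middle of the hook block's underside, on the pin's axis; axes as for hook_block.
- hook_block (a point): Centre of the spring's hook block: steel, 20 mm wide (x), 24 long (y), 24 high, with the pin below. Frame of the spring: y along it from hook block to ring, z up. Whole spring 147 mm, 0.15 to 0.25 kg: hook block, 71 mm of coils 21 mm across, eye block, ring. An inner guide rod lets it stretch but not bend: to tilt one end is to tilt all of it about the other.
- pin_tip (a point): Lower end of the spring's round pin: 8 mm diameter, chamfered tip, stands 16 mm straight down from the middle of the hook block's underside (28 mm below point hook_block). It is about 95 mm from the eye block's centre and 120 mm from the ring's centre along the unstretched spring.
- eye_block (a point): Centre of the spring's eye block, 20 mm wide, 24 mm long, 24 mm high, 95 mm from the hook block's centre along the spring's y when unstretched. The ring is fixed to its outer end.
- eye (a point): Centre of the steel ring (eye) at the spring's far end, lying flat: 18 mm hole, 30 mm outside, 6 mm thick, centre 25 mm beyond the eye block's centre and 9 mm below it; its underside is level with the underside of the blocks.
- spring_stretch (a joint): Stretch of the spring in m, 0 at rest, 0.050 at most. The pull is 3 N as it starts to stretch and grows 220 N per m.
- stand: Fixed wooden stand, 80x150 mm foot 8 mm thick; origin under its centre, y along it. On it an upright bar 14 mm wide, 30 mm high over the bench, on whose top the spring lies at the start, its blocks overhanging the bar on both sides by 3 mm and the pin hanging free past the bar's end.
- lug_top (a point): Middle of the cross guide of the jig's anchor lug (a steel block, top 44x38 mm), at the height of its flat top, 40 mm over the bench. The lug is clamped in the guide up to 9 mm to either side of this point along x, and its hole with it: feel for it. Hole in the lug's middle, upright, 11 mm diameter, 1 mm chamfer, 28 mm deep. Frame of the fixed jig: y towards the post, z up.
- rest_top (a point): Middle of the top of the jig's spring rest, 16 mm wide (x), 16 mm long (y), 93 mm from lug_top towards the post, 38 mm above the bench (2 mm lower than the lug): the eye block of a hooked, unstretched spring that points to the post lies on it.
- post_top (a point): Top of the post on the swinging lever, 53 mm above the bench: head 14 mm in diameter and 5 mm high, below it a neck of 8 mm diameter and 8 mm long, below that a 20 mm shoulder whose top is 40 mm above the bench. With the lever at its stop it is 142 mm from lug_top.
- bend_lever (a joint): Angle of the lever in rad about its upright pivot, which lies 75 mm from the post along the jig's +x: 0 at its stop; it grows to 0.25 as the post swings away from the anchor lug. It turns with slight friction. The lever's bar is 10 mm thick, its top 24 mm above the bench, with a wooden handle at its end on the jig's -x side.
- jar: Glass jar with a pale lid, 64 mm across, 74 mm high; a bystander. Origin at the centre of its underside.
- charcoal: Black charcoal block 66x96x32 mm; a bystander. Origin at the centre of its underside.
- crucible: Clay crucible, 80x84x36 mm; a bystander. Origin at the centre of its underside.
- tin: Flat round tin, 54 mm across, 20 mm high; a bystander. Origin at the centre of its underside.
Not all that is in view belongs to the job. Of the things shaped like the spring, the dark steel one is meant.

How it is judged:
By the outcome, as a careful person would: the job done as asked, in the order asked, and still so for the second after the job is handed in, with the robot touching nothing.
It also fails if it takes over 72 s, if anything falls off the work surface, if the arm or the gripper's body presses on something with over 40 N, if the wrist force passes 120 N, or if a joint passes its speed limit or range.

## Robot

A 7-joint arm with a two-finger parallel gripper is mounted at the origin on a cart in front of the work surface, level with it; the furniture and walls round the work are solid. World frame = base frame: x ahead of the robot, y to its left, z up, the work surface at z = 0. Lengths are in m, angles in rad, forces in N, time in s.
With the tool pointing down it reaches from about 0.425 to 1.025 m from the base axis. Payload 9.4 kg.
Tool frame: the origin (TCP) lies at the very end of the fingers, on their centre line; the grasp point (between the pads) lies 19 mm behind it; z points along the fingers, y is the line along which they close (so a half turn about z gives the same grasp; the last joint's range is limited). The gripper opens to 93 mm and grips with 3 to 60 N. Pads are 15 mm wide; open, the fingers measure 128 mm over their backs; the gripper's body (75 mm by 188 mm) begins 65 mm behind the grasp point.
Start: joints at [1.09, 0.599, -0.003, 1.599, 0.002, 0.943, -0.08], TCP at [0.285, -0.667, 0.219] pointing down, gripper open.
Joint ranges: [-2.57, 2.57], [-0.35, 1.97], [-1.29, 1.29], [0.11, 2.56], [-1.05, 4.19], [0.11, 1.86], [-2.63, 2.63]. Speed limits (rad/s): [2.22, 2.22, 3.01, 3.01, 3.14, 3.14, 3.14].

## Interface

Orientations are given as [roll, pitch, yaw] about the fixed x, y, z axes, in that order (R = Rz(yaw) Ry(pitch) Rx(roll)).
In Python, from rig import bot, viewer, order gives the robot as it stands. The module is installed in compiled form; this text tells all that it offers.
- The arm moves only by the tool step_arm, never from a script. Its argument "steps" is a list of rows, each an object with "travel": the shift along the tool's x, y, z scaled (see below), a list of three; "turn": the turn about the tool's z scaled (see below); "hand": the gripper command: -1 is fully open, 1 is shut, values between are in proportion. In form: [{"travel": [tx, ty, tz], "turn": turn, "hand": hand}, ...]. A call has 1 to 8 rows; each row is the pose to reach, as a shift and turn from the pose commanded when the call began, along the tool's axes at that moment; what a row does not reach only later rows make up. The controller multiplies each number of a shift by 0.4 m and each number of a turn by 45 degrees. A row lasts 1/8 s, in which the tool goes at most 62.5 mm and 10.7 degrees, less where a joint would pass 70% of its speed; a pose out of reach is approached as far as the arm can. A call with a number of a shift or a turn outside -1 to 1 is refused whole. A call with a gripper value outside its range is refused whole. The fingers move at their own pace and stop on an object; "grip_force" is the grip in N (left out, the last holds). Time passes only in rows, so rows that repeat a pose let the fingers close. It gives the time, the measured TCP pose, the force, the opening and the grip force at its end, in the units of the state.
- bot.get_obs(): the state, without advancing time (a new reading comes with each control period).
- viewer.capture(name): name is "side" or "top" or "wrist"; returns a dict with "pixels" (480x640x3 uint8, red, green, blue), "z_map" (480x640 float32, m along the optical axis (not along the pixel's ray), 0 where there is no reading), "camera_matrix" (3x3 intrinsics, pixels), "origin" and "attitude" of the camera in the world; the wrist camera has in their place "T_tool_cam" (4x4, takes a point from camera to tool coordinates, whose origin is the TCP and whose axes are the flange's). Camera axes: x right, y up, looking along -z (the intrinsics and any distortion apply to the point x, -y, -z); pixel columns grow to the right and rows downward; lengths in m; the calibration is good to about 2 mm. A picture is of the moment at which its call begins: read the wrist's pose just before it.
- order.sign_off(): hands the job in; it is judged then, once.
The state is a dict: "clock": time; "joint_pos": joint angles; "dq": joint speeds; "effort": joint torques, N m; "ee_pos": TCP position; "ee_rot": TCP orientation; "wrist_force": force on the tool from outside, world axes, zero at the start; "moment": the same for the moment, N m; "width": finger opening in m; "gripper_force": force on a finger pad.
Only numpy, scipy, OpenCV 4.12 (cv2) and the standard library are available. Lean on these libraries where they do the work, as an engineer would, in place of code of your own. Each camera call takes 0.05 s, during which the arm holds its last target. There are 200 camera calls.

## Working session

There is one attempt and no reset: what is moved stays moved. The work goes in short steps, Python scripts to look and compute and a tool call to move; the robot and the scene stay as the last step left them, time stands still between calls to the robot, and variables do not carry over. Pictures are saved under pics/ and viewed, at most 10 in all, crops included, and the job is handed in when it is done.

Besides the shell and the picture viewer there is one more tool, called as name(argument=value, ...) on one line, values as JSON. step_arm: Moves the arm, as the interface text tells. Shifts and turns lie within -1 to 1; 1 stands for 0.4 m of shift or 45 degrees of turn. Its arguments: {"type":"object","properties":{"steps":{"type":"array","items":{"type":"object","properties":{"travel":{"type":"array","items":{"type":"number","minimum":-1,"maximum":1}},"turn":{"type":"number","minimum":-1,"maximum":1},"hand":{"type":"number"}}}},"grip_force":{"type":"number"}},"required":["steps"]}

```bash
mkdir -p pics
cat > h.py <<'E'
import numpy as np, cv2
from rig import bot, viewer, order
from scipy.spatial.transform import Rotation as R
def cap(n):
    o=bot.get_obs(); d=viewer.capture(n)
    K=np.array(d["camera_matrix"])
    if n=="wrist":
        T=np.eye(4);T[:3,:3]=R.from_euler('xyz',o["ee_rot"]).as_matrix();T[:3,3]=o["ee_pos"]
        T=T@np.array(d["T_tool_cam"])
    else:
        T=np.eye(4);a=np.array(d["attitude"],float)
        T[:3,:3]=a if a.shape==(3,3) else R.from_euler('xyz',a).as_matrix()
        T[:3,3]=d["origin"]
    z=d["z_map"];v,u=np.mgrid[:480,:640]
    P=np.stack([(u-K[0,2])/K[0,0]*z,-(v-K[1,2])/K[1,1]*z,-z],-1)
    W=P@T[:3,:3].T+T[:3,3]; W[z==0]=np.nan
    return d["pixels"],W,T,K,d
def save(n,px): cv2.imwrite("pics/"+n,cv2.cvtColor(px,cv2.COLOR_RGB2BGR))
E
python3 - <<'E'
from h import *
o=bot.get_obs(); print(o)
for n in("top","side"):
    px,W,T,K,d=cap(n); save(n+"1.png",px); np.savez(n+"1.npz",px=px,W=W)
    print(n,T.round(3).tolist(),K.tolist(),[k for k in d],d.get("attitude"))
E
```

```text
{'clock': 0.0, 'joint_pos': array([ 1.0903224 ,  0.60012428, -0.00253655,  1.60011279,  0.00184154,
        0.94292557, -0.0798173 ]), 'dq': array([-5.01143410e-04, -2.22860321e-04,  1.22757949e-03, -4.11102674e-04,
        2.34586657e-04, -8.62692140e-04,  2.98313662e-05]), 'effort': array([-5.68876003e-04, -7.65060282e+01,  1.49754234e+00, -2.52341294e+01,
       -5.24111290e-02,  1.70119316e-02,  1.61768494e-04]), 'ee_pos': array([ 0.28462296, -0.66626262,  0.21776681]), 'ee_rot': array([-3.14003438e+00,  1.80942370e-04,  4.03834153e-01]), 'wrist_force': array([-0.59265434,  1.22642628,  0.42442684]), 'moment': array([-0.01950641, -0.01422074,  0.00223626]), 'gripper_force': 0.0, 'width': 0.09286898932325811}
top [[0.006, 0.992, -0.128, 0.483], [-1.0, 0.007, 0.005, 0.007], [0.006, 0.128, 0.992, 1.1], [0.0, 0.0, 0.0, 1.0]] [[435.49829557540204, 0.0, 323.10517683913486], [0.0, 435.49829557540204, 236.4503900605218], [0.0, 0.0, 1.0]] ['pixels', 'z_map', 'camera_matrix', 'origin', 'attitude'] [ 0.12832393 -0.00585482 -1.56436417]
side [[0.992, 0.084, -0.093, 0.525], [-0.125, 0.603, -0.788, -0.851], [-0.01, 0.793, 0.609, 0.707], [0.0, 0.0, 0.0, 1.0]] [[436.1435351524924, 0.0, 320.99223224875203], [0.0, 436.1435351524924, 233.70002342466643], [0.0, 0.0, 1.0]] ['pixels', 'z_map', 'camera_matrix', 'origin', 'attitude'] [ 0.91631955  0.01004736 -0.12559228]
```

View pics/top1.png

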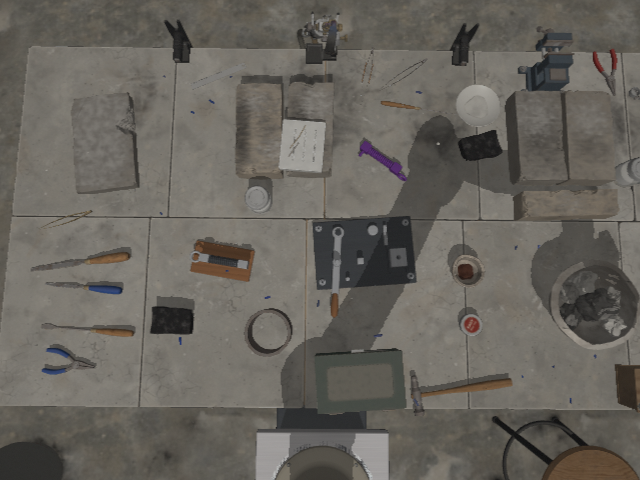

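View pics/side1.png

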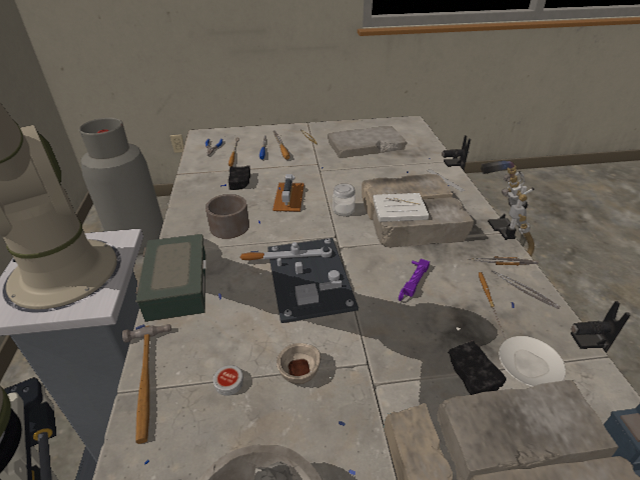

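The spring-like things in the top view are the dark steel one on the wooden stand at (228,263) and the purple one at (382,158). The dark one is meant. The jig is at (365,250), with the lug at (398,257), the rest at (360,261) and the lever at (337,265). I'll check this in close crops.

Run:
```python
from h import *
D=np.load("top1.npz");px,W=D["px"],D["W"]
a=cv2.resize(px[232:292,180:265],None,fx=9,fy=9,interpolation=cv2.INTER_CUBIC)[:, :765]
b=cv2.resize(px[212:292,305:420],None,fx=6.6,fy=6.6,interpolation=cv2.INTER_CUBIC)
c=np.zeros((600,800,3),np.uint8)
a=cv2.resize(px[235:288,185:260],(396,280),interpolation=cv2.INTER_CUBIC)
b=cv2.resize(px[212:292,305:420],(690,480),interpolation=cv2.INTER_CUBIC)
c=np.zeros((600,800,3),np.uint8)
S=np.load("side1.npz")["px"]
c[:318,:450]=cv2.resize(px[235:288,185:260],(450,318),interpolation=cv2.INTER_CUBIC) # x6
c[320:600,:402]=cv2.resize(px[214:290,308:417],(402,280),interpolation=cv2.INTER_CUBIC) # x3.69
c[:200,455:800]=cv2.resize(S[170:220,255:341],(345,200),interpolation=cv2.INTER_CUBIC)
c[205:600,405:800]=cv2.resize(S[230:325,265:360],(395,395),interpolation=cv2.INTER_CUBIC)
save("c1.png",c)
# heights clusters
def cl(name,u0,u1,v0,v1,z0,z1):
    w=W[v0:v1,u0:u1];m=(w[...,2]>z0)&(w[...,2]<z1)
    v,u=np.nonzero(m);p=w[m]
    if len(p)<3: print(name,len(p));return
    r=cv2.minAreaRect((p[:,:2]*1000).astype(np.float32))
    print(name,len(p),p.mean(0).round(4),np.median(p[:,2]).round(4),"px",u.mean()+u0,v.mean()+v0,"rect",np.round(r[0],1),np.round(r[1],1),round(r[2],1))
cl("spring",185,262,235,290,.040,.08)
cl("stand foot",185,262,235,290,.005,.012)
cl("lug",385,412,245,270,.035,.046)
cl("rest",352,370,254,270,.03,.045)
cl("post",325,346,250,280,.035,.06)
cl("plate",308,418,212,295,.003,.02)
print(np.round(W[255:270:1,330:346:3,2]*1000))
cl("knob",366,380,222,240,.03,.09); cl("x",380,390,220,250,.03,.09)
cl("pivot",328,346,222,245,.02,.09)
```

```text
spring 421 [0.5578 0.2417 0.0511] 0.0517 px 223.45605700712588 260.80760095011874 rect [552.1 245.1] [122.8  33.6] 80.6
stand foot 1305 [0.561  0.2525 0.0082] 0.0082 px 222.93716475095786 260.7739463601533 rect [553.4 248.2] [185.1 113.3] 80.1
lug 267 [ 0.5712 -0.1823  0.04  ] 0.04 px 398.4719101123595 256.8689138576779 rect [ 571.4 -182.5] [43.9 38.7] 5.4
rest 39 [ 0.5622 -0.0894  0.0373] 0.0376 px 360.35897435897436 260.35897435897436 rect [562.9 -88.8] [14.2 14.9] 90.0
post 50 [ 0.558  -0.0313  0.046 ] 0.0494 px 336.74 261.64 rect [558.9 -31. ] [17.4 17.1] 1.4
plate 5780 [ 0.5844 -0.0995  0.012 ] 0.012 px 363.4150519031142 252.42076124567473 rect [584.7 -98.8] [208.2 276.3] 0.4
[[12. 12. 27. 24. 16. 11.]
 [12. 12. 21. 23. 14. 12.]
 [13. 11. 24. 25. 11. 15.]
 [ 8. 13. 38. 25. 11. 13.]
 [10. 15. 52. 40.  8. 13.]
 [15. 13. 53. 51. 14. 10.]
 [16. 40. 50. 55. 14. 12.]
 [12. 39. 55. 54. 10. 15.]
 [15. 33. 54. 51. 12. 12.]
 [10. 22. 49. nan 14. 11.]
 [10. 23. 39. 39. 11. 11.]
 [12. 23. 25. 24. 11. 12.]
 [15. 23. 20. 24. 16. 11.]
 [14. 22. 28. 22. 11.  9.]
 [11. 21. 24. 27. 13. 11.]]
knob 2
x 10 [ 0.623  -0.1535  0.031 ] 0.031 px 385.9 236.2 rect [ 629.8 -152.7] [ 7.4 42.4] 89.5
pivot 154 [ 0.6259 -0.035   0.0259] 0.0253 px 337.961038961039 234.96753246753246 rect [625.1 -35.1] [43.4 25.1] 0.1
```

View pics/c1.png

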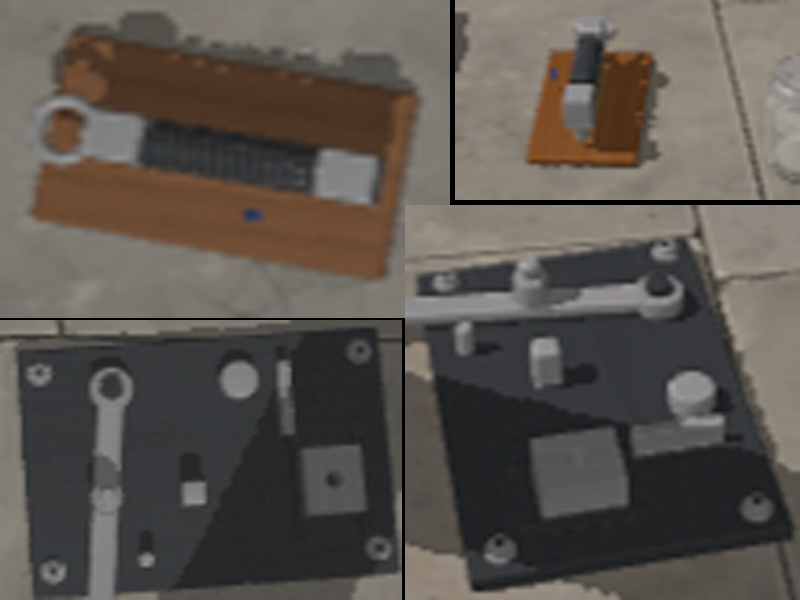

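The crop confirms the choice: the dark steel spring lies on the stand, hook block at crop (345,175) and ring at (62,130). On the jig, the lug hole is at (334,480) and the post at (106,497). Next I'll fly over the jig to get a wrist view.

step_arm(steps=[{"travel": [1, -0.85, -0.2], "turn": -1, "hand": -1}, {"travel": [1, -0.85, -0.2], "turn": -1, "hand": -1}, {"travel": [1, -0.85, -0.2], "turn": -1, "hand": -1}, {"travel": [1, -0.85, -0.2], "turn": -1, "hand": -1}, {"travel": [1, -0.85, -0.2], "turn": -1, "hand": -1}, {"travel": [1, -0.85, -0.2], "turn": -1, "hand": -1}, {"travel": [1, -0.85, -0.2], "turn": -1, "hand": -1}, {"travel": [1, -0.85, -0.2], "turn": -1, "hand": -1}])

```text
clock: 1.1
ee_pos: [0.5058, -0.2225, 0.2941]
ee_rot: [-3.141, 0.0, 1.189]
wrist_force: [1.1, -0.4, 0.2]
width: 0.0932
gripper_force: 0.0
```

step_arm(steps=[{"travel": [0.2, -0.08, 0], "turn": -0.48, "hand": -1}, {"travel": [0.2, -0.08, 0], "turn": -0.48, "hand": -1}, {"travel": [0.2, -0.08, 0], "turn": -0.48, "hand": -1}, {"travel": [0.2, -0.08, 0], "turn": -0.48, "hand": -1}])

```text
clock: 1.6
ee_pos: [0.5053, -0.1397, 0.2937]
ee_rot: [-3.141, 0.0, 1.561]
wrist_force: [0.2, -0.1, -0.1]
width: 0.0931
gripper_force: 0.0
```

Run:
```python
from h import *
o=bot.get_obs();print(o["ee_pos"],o["ee_rot"],abs(o["dq"]).max())
px,W,T,K,d=cap("wrist"); save("w1.png",px); np.savez("w1.npz",px=px,W=W)
print(T.round(3).tolist(),K[0,0]); print(np.array(d["T_tool_cam"]).round(3).tolist())
```

```text
[ 0.50528452 -0.13967474  0.2937098 ] [-3.14109510e+00  4.78690068e-04  1.56104525e+00] 0.009375368548630386
[[1.0, 0.009, 0.003, 0.506], [-0.009, 0.96, 0.28, -0.061], [-0.0, -0.281, 0.96, 0.459], [0.0, 0.0, 0.0, 1.0]] 420.71500758993756
[[0.0, 0.96, 0.28, 0.078], [1.0, -0.0, -0.001, -0.0], [-0.0, 0.28, -0.96, -0.165], [0.0, 0.0, 0.0, 1.0]]
```

View pics/w1.png

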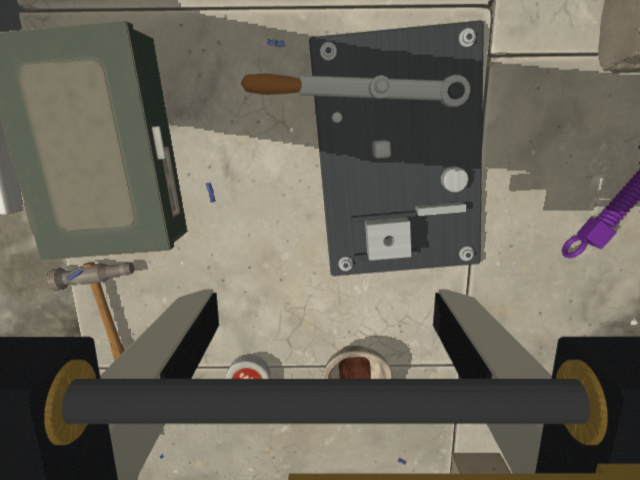

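The wrist view shows the lug hole at (389,241), the rest at (381,149), the post head at (380,86) and the plate bolts at the corners. I'll refine these by intersecting rays at the known heights.

```bash
cat >> h.py <<'E'
def ray(u,v,z,T,K):
    d=T[:3,:3]@np.array([(u-K[0,2])/K[0,0],-(v-K[1,2])/K[1,1],-1.0]); return T[:3,3]+d*(z-T[2,3])/d[2]
def region(W,u0,u1,v0,v1,z0,z1,T,K,z,name):
    w=W[v0:v1,u0:u1,2];m=((w>z0)&(w<z1)).astype(np.uint8)
    n,l,s,c=cv2.connectedComponentsWithStats(m)
    i=1+s[1:,4].argmax();v,u=np.nonzero(l==i)
    r=cv2.minAreaRect(np.stack([u+u0,v+v0],1).astype(np.float32))
    P=ray(*r[0],z,T,K);print(name,s[i,4],"px",np.round(r[0],1),np.round(r[1],1),round(r[2],1),"P",P.round(4),"z med",np.median(w[l==i]).round(4));return P
E
python3 - <<'E'
from h import *
px,W,T,K,d=cap("wrist")
lug=region(W,355,420,205,270,.036,.046,T,K,.040,"lug")
g=cv2.cvtColor(px,cv2.COLOR_RGB2GRAY)
s=g[228:254,376:402].astype(int);m=s<np.median(s)*.7
v,u=np.nonzero(m);print("hole px",u.mean()+376,v.mean()+228,m.sum(),ray(u.mean()+376,v.mean()+228,.04,T,K).round(4))
rest=region(W,365,400,135,165,.030,.044,T,K,.038,"rest")
post=region(W,360,400,70,103,.046,.06,T,K,.053,"post")
sh=region(W,360,400,70,103,.034,.045,T,K,.040,"shoulder")
piv=region(W,435,475,70,110,.015,.06,T,K,.024,"pivot")
knob=region(W,435,475,160,200,.015,.09,T,K,.03,"knob")
b=[ray(*p,.016,T,K) for p in((328,50),(467,37),(466,255),(345,264))]
for i in range(4): print(b[i].round(4))
for n,(a,c) in {"01":(b[1],b[0]),"12":(b[1],b[2]),"23":(b[2],b[3]),"03":(b[0],b[3])}.items(): print(n,np.degrees(np.arctan2(*(c-a)[1::-1])).round(2))
print(np.linalg.norm((post-lug)[:2]),np.linalg.norm((rest-lug)[:2]),np.linalg.norm((post-rest)[:2]))
# spring & lug from top/side
S=np.load("side1.npz");
E
```

```text
lug 1457 px [389.  240.3] [36.  43.1] 85.2 P [ 0.5706 -0.1815  0.04  ] z med 0.0396
hole px 387.80281690140845 240.2394366197183 71 [ 0.5694 -0.1815  0.04  ]
rest 268 px [382.  149.5] [17. 16.] 90.0 P [ 0.5611 -0.0896  0.038 ] z med 0.0369
post 194 px [381.5  85.5] [14.1 15.6] 45.0 P [ 0.5571 -0.0318  0.053 ] z med 0.0517
shoulder 185 px [380.   86.5] [20.5 21.9] 45.0 P [ 0.5573 -0.0317  0.04  ] z med 0.0395
pivot 892 px [452.   90.5] [31. 34.] 90.0 P [ 0.6295 -0.0349  0.024 ] z med 0.0246
knob 533 px [454. 179.] [24. 26.] 90.0 P [ 0.6362 -0.1202  0.03  ] z med 0.0253
[0.5091 0.0037 0.016 ]
[0.6426 0.0138 0.016 ]
[ 0.6601 -0.2061  0.016 ]
[ 0.5262 -0.2154  0.016 ]
01 -175.64
12 -85.45
23 -176.05
03 -85.52
0.15028548488297663 0.09240356576063165 0.057902824841620446
```

step_arm(steps=[{"travel": [0.52, 0.08, 0], "turn": 0.2, "hand": -1}, {"travel": [0.52, 0.08, 0], "turn": 0.2, "hand": -1}, {"travel": [0.52, 0.08, 0], "turn": 0.2, "hand": -1}, {"travel": [0.52, 0.08, 0], "turn": 0.2, "hand": -1}, {"travel": [0.52, 0.08, 0], "turn": 0.2, "hand": -1}])

```text
clock: 2.33
ee_pos: [0.5388, 0.0706, 0.2937]
ee_rot: [-3.141, -0.0, 1.41]
wrist_force: [-0.5, 0.5, -0.5]
width: 0.0932
gripper_force: 0.0
```

Run:
```python
from h import *
o=bot.get_obs();print(o["ee_pos"],o["ee_rot"],abs(o["dq"]).max())
px,W,T,K,d=cap("wrist"); save("w2.png",px); np.savez("w2.npz",px=px,W=W,T=T,K=K)
```

```text
[0.53876371 0.07057769 0.29366993] [-3.14121500e+00 -3.45899838e-04  1.40975257e+00] 0.04049054399886506
```

View pics/w2.png

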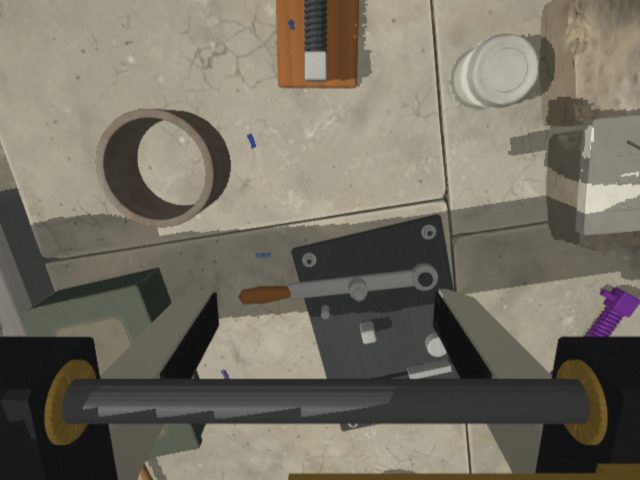

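The hook block is at (316,66) and the jar at (505,70). I'll move 10 cm further along so the whole spring is in view.

step_arm(steps=[{"travel": [0.25, 0, 0], "turn": 0, "hand": -1}, {"travel": [0.25, 0, 0], "turn": 0, "hand": -1}, {"travel": [0.25, 0, 0], "turn": 0, "hand": -1}, {"travel": [0.25, 0, 0], "turn": 0, "hand": -1}])

```text
clock: 2.88
ee_pos: [0.5548, 0.1657, 0.2936]
ee_rot: [-3.141, 0.002, 1.406]
wrist_force: [-0.5, -0.2, -0.9]
width: 0.0932
gripper_force: 0.0
```

Run:
```python
from h import *
o=bot.get_obs();print(o["ee_pos"],o["ee_rot"],abs(o["dq"]).max())
px,W,T,K,d=cap("wrist"); save("w3.png",px)
w=W[0:300,200:480]; z=w[...,2]
m=((z>.030)&(z<.065)).astype(np.uint8)
n,l,s,c=cv2.connectedComponentsWithStats(m)
for i in 1+s[1:,4].argsort()[::-1][:3]: print(s[i],c[i])
p=w[l==1+s[1:,4].argmax()]
print("n",len(p))
hi=p[p[:,2]>.044]
r=cv2.minAreaRect((hi[:,:2]*1000).astype(np.float32));print(r)
q=hi[:,:2]-hi[:,:2].mean(0);ev=np.linalg.eigh(q.T@q)[1][:,1];ev*=np.sign(ev[1]);print("dir",ev,np.degrees(np.arctan2(ev[1],ev[0])))
t=p[:,:2]@ev; n_=np.array([-ev[1],ev[0]])
print("t range all",np.percentile(t,[0.5,99.5]))
for a in np.arange(t.min(),t.max(),.01):
    k=(t>=a)&(t<a+.01)
    if k.sum()>3:
        e=p[k];x=e[:,:2]@n_; print(round(a+.005,4),k.sum(),"mid",((np.percentile(x,2)+np.percentile(x,98))/2).round(4),"w",np.ptp(x).round(4),"z",np.percentile(e[:,2],[50,95]).round(4))
print(ev,n_)
```

```text
[0.55479532 0.16567126 0.29358235] [-3.14121384e+00  1.58911365e-03  1.40598984e+00] 0.009168388539153069
[  98   23   33  163 3264] [114.55943627 105.71844363]
[246 144  34  68 858] [259.23776224 172.34265734]
[  0 214  30  76 713] [ 17.17952314 243.77279102]
n 3264
((557.004638671875, 243.07968139648438), (117.91215515136719, 19.940820693969727), 80.55613708496094)
dir [0.15783058 0.98746621] 80.91900251641717
t range all [0.26931742 0.41339601]
0.274 220 mid -0.5117 w 0.0194 z [0.0533 0.0546]
0.284 218 mid -0.5118 w 0.0193 z [0.0535 0.0548]
0.294 222 mid -0.5119 w 0.0195 z [0.051  0.0538]
0.304 215 mid -0.5119 w 0.0195 z [0.0494 0.0521]
0.314 220 mid -0.512 w 0.0193 z [0.0496 0.0524]
0.324 222 mid -0.5121 w 0.0201 z [0.0494 0.0521]
0.334 226 mid -0.512 w 0.0199 z [0.0494 0.052 ]
0.344 236 mid -0.5122 w 0.0198 z [0.0496 0.052 ]
0.354 236 mid -0.5121 w 0.0197 z [0.0493 0.052 ]
0.364 259 mid -0.5121 w 0.0199 z [0.052  0.0539]
0.374 277 mid -0.512 w 0.0199 z [0.0534 0.0547]
0.384 222 mid -0.5122 w 0.0197 z [0.0533 0.0547]
0.394 184 mid -0.5119 w 0.0288 z [0.0347 0.0364]
0.404 181 mid -0.5122 w 0.0297 z [0.0348 0.0363]
0.414 126 mid -0.5121 w 0.0219 z [0.0348 0.0364]
[0.15783058 0.98746621] [-0.98746621  0.15783058]
```

View pics/w3.png

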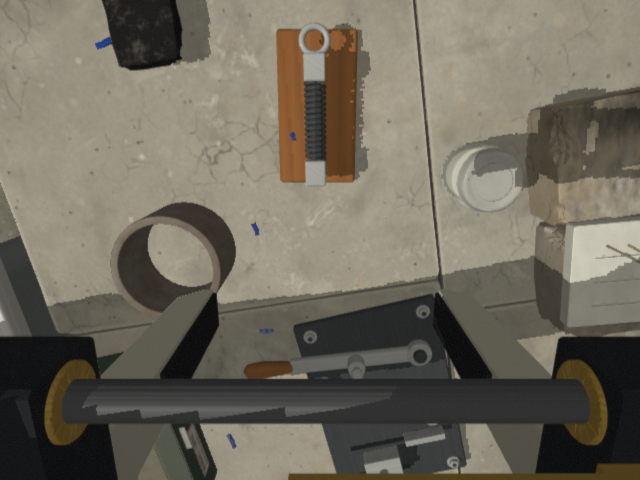

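The spring lies straight along 81°: 147 mm long, block tops at 0.054 m, as described. The hook centre is about (0.5497, 0.1967). Approaching.

step_arm(steps=[{"travel": [0.082, -0.025, 0.43], "turn": -0.01, "hand": -0.4}, {"travel": [0.082, -0.025, 0.43], "turn": -0.01, "hand": -0.4}, {"travel": [0.082, -0.025, 0.43], "turn": -0.01, "hand": -0.4}, {"travel": [0.082, -0.025, 0.43], "turn": -0.01, "hand": -0.4}, {"travel": [0.082, -0.025, 0.43], "turn": -0.01, "hand": -0.4}])

```text
clock: 3.55
ee_pos: [0.551, 0.2013, 0.1235]
ee_rot: [3.14, -0.0, 1.415]
wrist_force: [0.5, 0.4, 0.3]
width: 0.065
gripper_force: 0.0
```

```bash
cat >> h.py <<'E'
def delta(x,y,z,yawdeg=None):
    o=bot.get_obs();M=R.from_euler('xyz',o["ee_rot"]).as_matrix()
    t=M.T@(np.array([x,y,z])-o["ee_pos"])/.4
    yd=np.degrees(o["ee_rot"][2]);print("at",o["ee_pos"].round(4),"yaw",yd.round(2),"rp",o["ee_rot"][:2].round(4),"F",o["wrist_force"].round(2),"M",o["moment"].round(2),"w",round(o["width"],4),"clock",o["clock"])
    print("travel",t.round(4),"turn",None if yawdeg is None else round(-(yawdeg-yd)/45,4))
E
python3 -c "
from h import *
delta(.5502,.1997,.0335,80.97);delta(.5502,.1997,.0335,80.97)"
```

```text
at [0.551  0.2013 0.1235] yaw 81.09 rp [ 3.1402e+00 -1.0000e-04] F [0.52 0.41 0.27] M [-0.03 -0.03  0.02] w 0.065 clock 3.55
travel [-0.0043 -0.0017  0.225 ] turn 0.0026
at [0.551  0.2013 0.1235] yaw 81.09 rp [ 3.1402e+00 -1.0000e-04] F [0.52 0.41 0.27] M [-0.03 -0.03  0.02] w 0.065 clock 3.55
travel [-0.0043 -0.0017  0.225 ] turn 0.0026
```

step_arm(steps=[{"travel": [-0.004, -0.002, 0.225], "turn": 0, "hand": -0.4}, {"travel": [-0.004, -0.002, 0.225], "turn": 0, "hand": -0.4}, {"travel": [-0.004, -0.002, 0.225], "turn": 0, "hand": -0.4}, {"travel": [-0.004, -0.002, 0.225], "turn": 0, "hand": -0.4}, {"travel": [-0.004, -0.002, 0.225], "turn": 0, "hand": 1}, {"travel": [-0.004, -0.002, 0.225], "turn": 0, "hand": 1}, {"travel": [-0.004, -0.002, 0.225], "turn": 0, "hand": 1}, {"travel": [-0.004, -0.002, 0.225], "turn": 0, "hand": 1}], grip_force=55)

```text
clock: 4.55
ee_pos: [0.5489, 0.2009, 0.032]
ee_rot: [3.142, -0.0, 1.417]
wrist_force: [-0.4, -0.0, -0.1]
width: 0.03
gripper_force: 0.0
```

```bash
python3 -c "
from h import *
delta(.5502,.1997,.10,80.97)"
```

```text
at [0.5489 0.2009 0.032 ] yaw 81.19 rp [ 3.1415 -0.    ] F [-0.4  -0.03 -0.12] M [-0.02 -0.13 -0.  ] w 0.03 clock 4.55
travel [-0.0025  0.0036 -0.1699] turn 0.0049
```

step_arm(steps=[{"travel": [-0.002, 0.003, -0.004], "turn": 0, "hand": 1}, {"travel": [-0.002, 0.003, -0.004], "turn": 0, "hand": 1}, {"travel": [-0.002, 0.003, -0.004], "turn": 0, "hand": 1}, {"travel": [-0.002, 0.003, -0.004], "turn": 0, "hand": 1}], grip_force=55)

```text
clock: 5.05
ee_pos: [0.55, 0.1998, 0.0334]
ee_rot: [-3.141, 0.0, 1.417]
wrist_force: [0.3, 0.2, -0.9]
width: 0.0195
gripper_force: 55.0
```

```bash
python3 -c "
from h import *
delta(.5502,.1997,.10,80.97);print(bot.get_obs()['gripper_force'])"
```

```text
at [0.55   0.1998 0.0334] yaw 81.18 rp [-3.1415e+00  1.0000e-04] F [ 0.34  0.17 -0.89] M [-0.15 -0.11  0.03] w 0.0195 clock 5.05
travel [-0.0002  0.0006 -0.1664] turn 0.0046
54.96133267879486
```

step_arm(steps=[{"travel": [0, 0, -0.1], "turn": 0, "hand": 1}, {"travel": [0, 0, -0.22], "turn": 0, "hand": 1}, {"travel": [0, 0, -0.22], "turn": 0, "hand": 1}, {"travel": [0, 0, -0.22], "turn": 0, "hand": 1}])

```text
clock: 5.55
ee_pos: [0.5496, 0.1995, 0.121]
ee_rot: [-3.141, 0.001, 1.417]
wrist_force: [-0.1, 0.2, -2.2]
width: 0.0196
gripper_force: 55.0
```

```bash
cat >> h.py <<'E'
def spring(W,o,lo=.0,hi=.2):
    # points of the held spring in tool frame (x along, z down)
    M=R.from_euler('xyz',o["ee_rot"]).as_matrix();P=(W.reshape(-1,3)-o["ee_pos"])@M
    k=(abs(P[:,1])<.02)&(P[:,2]>-.035)&(P[:,2]<.03)&(P[:,0]>.0)&(P[:,0]<.16);P=P[k]
    for a in np.arange(.01,.15,.01):
        e=P[(P[:,0]>=a)&(P[:,0]<a+.01)]
        if len(e)>5: print(round(a+.005,3),len(e),"y",np.percentile(e[:,1],[3,97]).mean().round(4),np.ptp(e[:,1]).round(4),"z",np.percentile(e[:,2],[5,50]).round(4))
    if len(P): print("end",np.percentile(P[:,0],99.8).round(4))
E
python3 -c "
from h import *
o=bot.get_obs();px,W,T,K,d=cap('wrist');save('w4.png',px)
delta(.57,-.1815,.08,94.9);spring(W,o)"
```

```text
at [0.5493 0.1994 0.1205] yaw 81.19 rp [-3.1402e+00  1.1000e-03] F [-0.47 -0.77 -2.17] M [-0.09 -0.06 -0.03] w 0.0195 clock 5.6
travel [-0.9331  0.1972  0.1019] turn -0.3047
0.015 1256 y 0.0006 0.0392 z [-0.0192 -0.0164]
0.025 1246 y -0.0001 0.0208 z [-0.0185 -0.0162]
0.035 1317 y -0.0 0.0207 z [-0.0185 -0.0161]
0.045 1384 y 0.0 0.0206 z [-0.0184 -0.0161]
0.055 1443 y 0.0 0.0209 z [-0.0185 -0.0161]
0.065 1523 y 0.0001 0.0208 z [-0.0184 -0.0161]
0.075 1554 y 0.0001 0.0208 z [-0.0187 -0.0161]
0.085 1954 y 0.0002 0.0198 z [-0.0209 -0.0198]
0.095 2051 y 0.0003 0.02 z [-0.021  -0.0198]
0.105 1228 y 0.0004 0.0266 z [-0.0206 -0.0177]
0.115 960 y 0.0004 0.0299 z [-0.0027 -0.0012]
end 0.1183
```

View pics/w4.png

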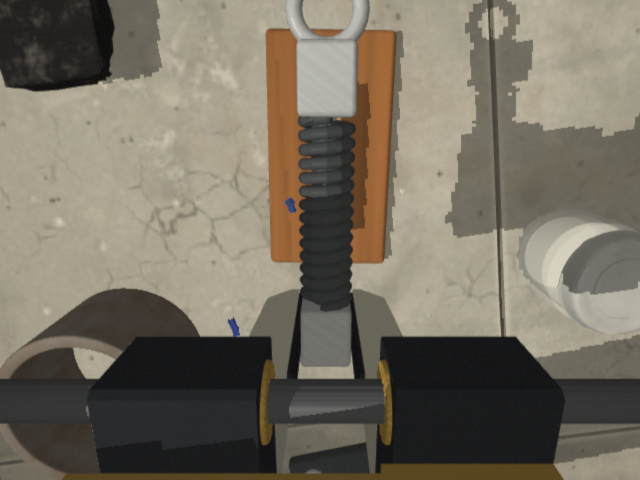

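The spring is held level in the fingers: no droop, underside 3.5 mm below the TCP. I'll carry it over the lug.

step_arm(steps=[{"travel": [-0.926, 0.195, 0], "turn": -0.305, "hand": 1}, {"travel": [-0.926, 0.195, 0], "turn": -0.305, "hand": 1}, {"travel": [-0.926, 0.195, 0], "turn": -0.305, "hand": 1}, {"travel": [-0.926, 0.195, 0], "turn": -0.305, "hand": 1}, {"travel": [-0.926, 0.195, 0], "turn": -0.305, "hand": 1}, {"travel": [-0.926, 0.195, 0], "turn": -0.305, "hand": 1}, {"travel": [-0.926, 0.195, 0], "turn": -0.305, "hand": 1}, {"travel": [-0.926, 0.195, 0], "turn": -0.305, "hand": 1}])

```text
clock: 6.6
ee_pos: [0.5695, -0.1779, 0.1201]
ee_rot: [-3.14, -0.001, 1.656]
wrist_force: [0.3, 1.2, -2.0]
width: 0.0195
gripper_force: 55.0
```

```bash
python3 -c "
from h import *
o=bot.get_obs();px,W,T,K,d=cap('wrist');save('w5.png',px)
delta(.5697,-.1785,.07,94.9);spring(W,o)
region(W,250,420,0,300,.046,.06,T,K,.053,'post')"
```

```text
at [ 0.5698 -0.1767  0.1205] yaw 94.98 rp [-3.1402e+00 -1.5000e-03] F [ 0.19  0.64 -1.94] M [-0.07 -0.07  0.01] w 0.0193 clock 6.65
travel [-0.0047 -0.0006  0.1262] turn 0.0018
0.015 1243 y -0.0009 0.0398 z [-0.0191 -0.0162]
0.025 1257 y 0.0001 0.021 z [-0.0186 -0.0163]
0.035 1313 y 0.0 0.0207 z [-0.0184 -0.0162]
0.045 1392 y 0.0001 0.0207 z [-0.0185 -0.0162]
0.055 1431 y 0.0002 0.0208 z [-0.0184 -0.0162]
0.065 1522 y 0.0003 0.0207 z [-0.0185 -0.0162]
0.075 1558 y 0.0002 0.0206 z [-0.0186 -0.0161]
0.085 1952 y 0.0003 0.0198 z [-0.0209 -0.0199]
0.095 2045 y 0.0003 0.0202 z [-0.0209 -0.0198]
0.105 1239 y 0.0005 0.0263 z [-0.0205 -0.0181]
0.115 964 y 0.0005 0.0299 z [-0.0027 -0.0013]
end 0.1183Traceback (most recent call last):
  File "<string>", line 5, in <module>
    region(W,250,420,0,300,.046,.06,T,K,.053,'post')
    ~~~~~~^^^^^^^^^^^^^^^^^^^^^^^^^^^^^^^^^^^^^^^^^^
  File "h.py", line 24, in region
    i=1+s[1:,4].argmax();v,u=np.nonzero(l==i)
        ~~~~~~~~~~~~~~^^
ValueError: attempt to get argmax of an empty sequence
```

step_arm(steps=[{"travel": [-0.005, -0.001, 0.136], "turn": 0, "hand": 1}, {"travel": [-0.005, -0.001, 0.136], "turn": 0, "hand": 1}, {"travel": [-0.005, -0.001, 0.136], "turn": 0, "hand": 1}, {"travel": [-0.005, -0.001, 0.136], "turn": 0, "hand": 1}])

```text
clock: 7.15
ee_pos: [0.5711, -0.1795, 0.0688]
ee_rot: [3.139, 0.001, 1.657]
wrist_force: [-0.6, 0.2, -2.2]
width: 0.0197
gripper_force: 55.0
```

```bash
python3 -c "
from h import *
delta(.5697,-.1785,.056,94.9)"
```

```text
at [ 0.5711 -0.1795  0.0688] yaw 94.97 rp [3.1395e+00 6.0000e-04] F [-0.65  0.15 -2.18] M [-0.05 -0.07  0.05] w 0.0197 clock 7.15
travel [ 0.0028 -0.0034  0.032 ] turn 0.0015
```

step_arm(steps=[{"travel": [0.002, -0.002, 0.01], "turn": 0, "hand": 1}, {"travel": [0.002, -0.002, 0.02], "turn": 0, "hand": 1}, {"travel": [0.002, -0.002, 0.03], "turn": 0, "hand": 1}, {"travel": [0.002, -0.002, 0.03], "turn": 0, "hand": 1}])

```text
clock: 7.65
ee_pos: [0.569, -0.1793, 0.0547]
ee_rot: [-3.141, -0.0, 1.657]
wrist_force: [-0.5, -0.7, -2.5]
width: 0.0198
gripper_force: 55.0
```

```bash
python3 -c "
from h import *
delta(.5697,-.1785,.0435,94.9)"
```

```text
at [ 0.569  -0.1793  0.0547] yaw 94.91 rp [-3.141e+00 -2.000e-04] F [-0.45 -0.68 -2.5 ] M [-0.09 -0.09 -0.03] w 0.0198 clock 7.65
travel [0.0019 0.0019 0.028 ] turn 0.0003
```

The tip is about 5 mm below the lug's top and no force is felt, so the pin is in the hole. Going down the rest of the way.

step_arm(steps=[{"travel": [0.001, 0.001, 0.007], "turn": 0, "hand": 1}, {"travel": [0.001, 0.001, 0.014], "turn": 0, "hand": 1}, {"travel": [0.001, 0.001, 0.021], "turn": 0, "hand": 1}, {"travel": [0.001, 0.001, 0.026], "turn": 0, "hand": 1}, {"travel": [0.001, 0.001, 0.026], "turn": 0, "hand": 1}])

```text
clock: 8.28
ee_pos: [0.5695, -0.1789, 0.0445]
ee_rot: [-3.141, -0.0, 1.657]
wrist_force: [0.6, -0.2, -1.9]
width: 0.0193
gripper_force: 55.0
```

```bash
python3 -c "
from h import *
o=bot.get_obs();px,W,T,K,d=cap('wrist');save('w6.png',px)
delta(.5697,-.1785,.0435,94.9);spring(W,o)
try: region(W,250,420,0,200,.048,.058,T,K,.053,'post')
except Exception as e: print(e)"
```

```text
at [ 0.5695 -0.1789  0.0446] yaw 94.91 rp [-3.1414 -0.    ] F [ 0.08 -0.93 -1.97] M [-0.11 -0.05  0.01] w 0.0196 clock 8.325
travel [0.0009 0.0005 0.0029] turn 0.0003
0.015 2597 y 0.0 0.04 z [-0.0185  0.0042]
0.025 1414 y -0.0002 0.0399 z [-0.0185 -0.0158]
0.035 1315 y 0.0 0.0207 z [-0.0185 -0.0162]
0.045 1385 y 0.0001 0.0206 z [-0.0185 -0.0162]
0.055 1429 y 0.0002 0.0209 z [-0.0184 -0.0162]
0.065 1525 y 0.0002 0.0207 z [-0.0186 -0.0163]
0.075 1556 y 0.0001 0.0207 z [-0.0186 -0.0161]
0.085 1950 y 0.0003 0.0198 z [-0.0209 -0.0198]
0.095 2052 y 0.0002 0.02 z [-0.021  -0.0198]
0.105 1236 y 0.0005 0.0266 z [-0.0206 -0.0179]
0.115 964 y 0.0005 0.0298 z [-0.0026 -0.0013]
end 0.1183
post 309 px [340.1 139.9] [29.2 43.5] 2.0 P [ 0.5686 -0.1072  0.053 ] z med 0.0561
```

View pics/w6.png

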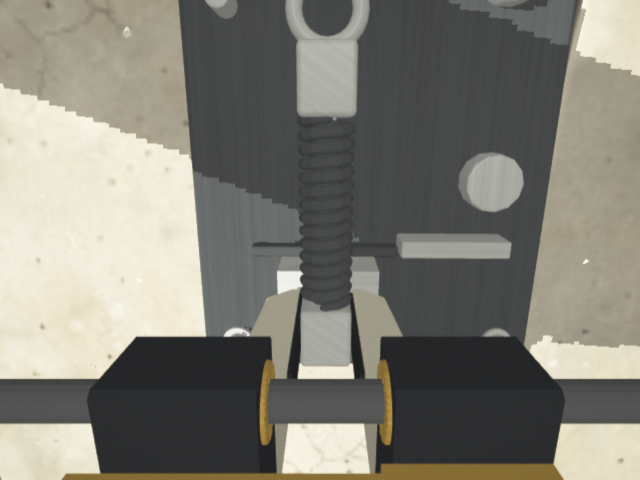

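The pin is down, with the hook block about 1 mm above the lug top. In this view the eye block sits over the rest at (328,75) and the ring at (328,8). I'll let go, rise, and shift to the eye block.

step_arm(steps=[{"travel": [0, 0, 0], "turn": 0, "hand": 0}, {"travel": [0, 0, 0], "turn": 0, "hand": 0}, {"travel": [0, 0, 0], "turn": 0, "hand": 0}, {"travel": [0, 0, -0.12], "turn": 0, "hand": 0}, {"travel": [0, 0, -0.12], "turn": 0, "hand": 0}, {"travel": [0.1, 0, -0.12], "turn": 0, "hand": 0}, {"travel": [0.1, 0, -0.12], "turn": 0, "hand": 0}, {"travel": [0.1, 0, -0.12], "turn": 0, "hand": 0}])

```text
clock: 9.32
ee_pos: [0.566, -0.1394, 0.0923]
ee_rot: [-3.141, 0.0, 1.657]
wrist_force: [-0.7, -0.4, -0.6]
width: 0.0466
gripper_force: 0.0
```

Run:
```python
from h import *
o=bot.get_obs();px,W,T,K,d=cap('wrist');save('w7.png',px)
w=W.reshape(-1,3);h=np.array([.570,-.1815]);a=np.radians(94.9);e=np.array([np.cos(a),np.sin(a)]);n=np.array([e[1],-e[0]])
q=w[:,:2]-h;t=q@e;s=q@n
for c in np.arange(-.015,.175,.01):
    k=(t>=c)&(t<c+.01)&(abs(s)<.018)&(w[:,2]>.044)&(w[:,2]<.075) if c<.105 else (t>=c)&(t<c+.01)&(abs(s)<.025)&(w[:,2]>.034)&(w[:,2]<.06)
    if k.sum()>5: print(round(c+.005,3),k.sum(),"s",np.percentile(s[k],[2,98]).round(4),"z",np.percentile(w[k,2],[50,95]).round(4))
delta(*(h+e*.095),.036,94.9)
```

```text
-0.01 357 s [-0.0102  0.0089] z [0.0638 0.0648]
0.0 643 s [-0.0101  0.0093] z [0.0637 0.0647]
0.01 807 s [-0.01    0.0093] z [0.0625 0.0642]
0.02 665 s [-0.0098  0.0095] z [0.0594 0.0618]
0.03 681 s [-0.0096  0.0094] z [0.0591 0.0615]
0.04 706 s [-0.0095  0.0097] z [0.0589 0.0614]
0.05 727 s [-0.0094  0.0096] z [0.0586 0.0611]
0.06 748 s [-0.0093  0.0099] z [0.0585 0.0609]
0.07 777 s [-0.0092  0.0098] z [0.0583 0.0606]
0.08 721 s [-0.0091  0.0097] z [0.0591 0.062 ]
0.09 895 s [-0.0091  0.0101] z [0.0616 0.0627]
0.1 946 s [-0.009   0.0103] z [0.0613 0.0625]
0.11 724 s [-0.0117  0.0132] z [0.0429 0.0559]
0.12 540 s [-0.0136  0.0151] z [0.0424 0.0437]
0.13 638 s [-0.011   0.0125] z [0.0422 0.0436]
0.14 274 s [-0.0061  0.007 ] z [0.0396 0.0507]
0.15 965 s [-0.0088  0.0093] z [0.0513 0.0532]
0.16 222 s [-0.0074  0.0078] z [0.0401 0.0519]
at [ 0.566  -0.1399  0.0923] yaw 94.88 rp [-3.141e+00  5.000e-04] F [ 0.55  0.09 -0.09] M [-0.04 -0.08  0.03] w 0.0463 clock 9.375
travel [0.133  0.0011 0.1407] turn -0.0005
```

View pics/w7.png

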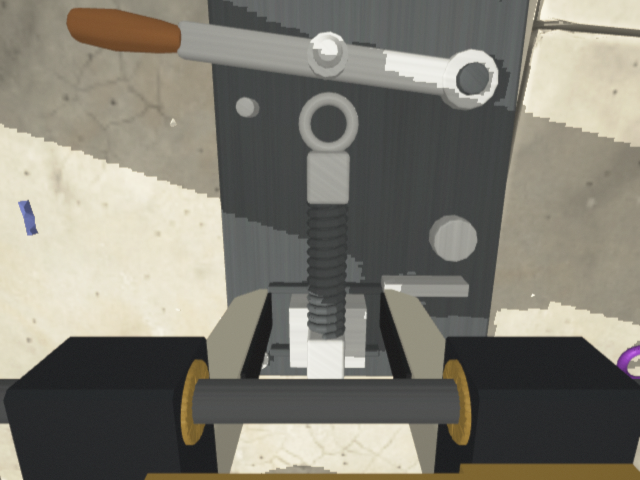

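The spring lies hooked: hook block top at 0.064 m, eye block on the rest at 0.062 m. The ring is at (328,123), in line with the post head at (326,54).

Run:
```python
from h import *
o=bot.get_obs();px,W,T,K,d=cap('wrist')
h=np.array([.570,-.1815]);a=np.radians(94.9);e=np.array([np.cos(a),np.sin(a)]);n=np.array([e[1],-e[0]])
P=region(W,295,355,20,82,.048,.056,T,K,.053,'head')
print("head t,s",(P[:2]-h)@e,(P[:2]-h)@n)
g=region(W,290,366,88,160,.038,.046,T,K,.0435,'ring')
print("ring t,s",(g[:2]-h)@e,(g[:2]-h)@n)
b=region(W,295,362,140,212,.059,.066,T,K,.062,'eyeblock')
print("eyeblk t,s",(b[:2]-h)@e,(b[:2]-h)@n); delta(*b[:2],.036,94.5)
```

```text
head 795 px [327.  50.] [30.4 32.2] 26.6 P [ 0.5574 -0.0317  0.053 ] z med 0.0518
head t,s 0.15031880447806711 0.0002404914355354779
ring 1834 px [328. 121.] [58. 60.] 90.0 P [ 0.5605 -0.062   0.0435] z med 0.0424
ring t,s 0.11982663282170093 0.0007859978127962264
eyeblock 2187 px [328.  179.5] [55. 42.] 90.0 P [ 0.5627 -0.088   0.062 ] z med 0.0614
eyeblk t,s 0.09378463793535273 0.0007267543413549499
at [ 0.566  -0.14    0.0923] yaw 94.85 rp [-3.141e+00  4.000e-04] F [ 0.11 -0.5  -0.52] M [-0.03 -0.08 -0.04] w 0.0466 clock 9.425
travel [0.1304 0.003  0.1407] turn 0.0078
```

step_arm(steps=[{"travel": [0.132, 0.003, 0], "turn": 0.008, "hand": 0}, {"travel": [0.132, 0.003, 0.03], "turn": 0.008, "hand": 0}, {"travel": [0.132, 0.003, 0.141], "turn": 0.008, "hand": 0}, {"travel": [0.132, 0.003, 0.141], "turn": 0.008, "hand": 0}, {"travel": [0.132, 0.003, 0.141], "turn": 0.008, "hand": 0}, {"travel": [0.132, 0.003, 0.141], "turn": 0.008, "hand": 0}])

```text
clock: 10.18
ee_pos: [0.5635, -0.0869, 0.0375]
ee_rot: [3.14, 0.0, 1.649]
wrist_force: [0.4, 0.6, 0.1]
width: 0.0467
gripper_force: 0.0
```

Run:
```python
from h import *
delta(.5626,-.0875,.037,94.5)
```

```text
at [ 0.5635 -0.0869  0.0375] yaw 94.51 rp [3.14e+00 4.00e-04] F [0.41 0.56 0.08] M [-0.02 -0.17 -0.06] w 0.0467 clock 10.175
travel [-0.0014 -0.0023  0.0013] turn 0.0001
```

step_arm(steps=[{"travel": [-0.001, -0.002, 0], "turn": 0, "hand": 1}, {"travel": [-0.001, -0.002, 0], "turn": 0, "hand": 1}, {"travel": [-0.001, -0.002, 0], "turn": 0, "hand": 1}, {"travel": [-0.001, -0.002, 0], "turn": 0, "hand": 1}, {"travel": [-0.001, -0.002, 0], "turn": 0, "hand": 1}, {"travel": [-0.001, -0.002, 0], "turn": 0, "hand": 1}], grip_force=5)

```text
clock: 10.92
ee_pos: [0.5621, -0.0869, 0.0365]
ee_rot: [3.141, 0.0, 1.65]
wrist_force: [0.2, -0.7, 5.6]
width: 0.0196
gripper_force: 5.0
```

step_arm(steps=[{"travel": [0, 0, -0.005], "turn": 0, "hand": 1}, {"travel": [0, 0, -0.01], "turn": 0, "hand": 1}, {"travel": [0, 0, -0.015], "turn": 0, "hand": 1}, {"travel": [0, 0, -0.02], "turn": 0, "hand": 1}, {"travel": [0, 0, -0.02], "turn": 0, "hand": 1}], grip_force=5)

```text
clock: 11.55
ee_pos: [0.5621, -0.0868, 0.0445]
ee_rot: [3.142, 0.0, 1.65]
wrist_force: [-0.1, 0.5, -1.5]
width: 0.0197
gripper_force: 5.0
```

```bash
cat >> h.py <<'E'
def prof(W,z1=.09):
    w=W.reshape(-1,3);h=np.array([.570,-.1815]);a=np.radians(94.9);e=np.array([np.cos(a),np.sin(a)]);n=np.array([e[1],-e[0]])
    q=w[:,:2]-h;t=q@e;s=q@n
    for c in np.arange(-.015,.175,.005):
        k=(t>=c)&(t<c+.005)&(abs(s)<.016)&(w[:,2]>.036)&(w[:,2]<z1)
        if k.sum()>5: print(round(c+.0025,4),k.sum(),"s",np.percentile(s[k],[2,98]).round(4),"z",np.percentile(w[k,2],[10,50,90]).round(4))
E
python3 - <<'E'
from h import *
delta(.5626,-.0875,.037,94.5)
o=bot.get_obs();px,W,T,K,d=cap('wrist');save('w8.png',px);prof(W)
E
```

```text
at [ 0.5621 -0.0868  0.0445] yaw 94.54 rp [3.1415 0.    ] F [-0.11  0.47 -1.51] M [-0.04 -0.11  0.01] w 0.0197 clock 11.55
travel [-0.0018  0.0012  0.0186] turn 0.0009
0.0025 57 s [-0.0156  0.0159] z [0.0387 0.0394 0.0402]
0.0075 157 s [-0.0156  0.0159] z [0.039  0.0395 0.0402]
0.0125 159 s [-0.0159  0.0158] z [0.0388 0.0395 0.0404]
0.0175 217 s [-0.0158  0.0158] z [0.037  0.0393 0.0402]
0.0225 76 s [-0.0106  0.0098] z [0.0544 0.0575 0.0596]
0.0275 323 s [-0.0104  0.0094] z [0.0568 0.0614 0.0632]
0.0325 408 s [-0.0102  0.0093] z [0.0584 0.0622 0.0639]
0.0375 419 s [-0.0101  0.0093] z [0.0584 0.0624 0.0641]
0.0425 428 s [-0.01    0.0093] z [0.0585 0.0627 0.0644]
0.0475 410 s [-0.0097  0.0086] z [0.0599 0.0631 0.0647]
0.0525 202 s [-0.0074  0.0059] z [0.0632 0.0644 0.0654]
0.0725 111 s [-0.0102  0.0102] z [0.0569 0.0605 0.0628]
0.0775 412 s [-0.0091  0.0083] z [0.0621 0.0648 0.0663]
0.0825 302 s [-0.0093  0.0091] z [0.0672 0.0682 0.0691]
0.0875 627 s [-0.0098  0.0101] z [0.0679 0.0687 0.0697]
0.0925 727 s [-0.0099  0.0102] z [0.0682 0.0691 0.0788]
0.0975 747 s [-0.0098  0.0102] z [0.0683 0.0693 0.0785]
0.1025 2581 s [-0.0156  0.0157] z [0.0534 0.0696 0.0856]
0.1075 1552 s [-0.0136  0.0096] z [0.0511 0.0587 0.0684]
0.1125 561 s [-0.012   0.0128] z [0.0496 0.0513 0.0523]
0.1175 363 s [-0.014   0.0145] z [0.0504 0.0517 0.0527]
0.1225 365 s [-0.0142  0.0144] z [0.0508 0.052  0.053 ]
0.1275 520 s [-0.0124  0.0131] z [0.0511 0.0524 0.0533]
0.1325 529 s [-0.0092  0.0092] z [0.0507 0.0523 0.0535]
0.1425 142 s [-0.0063  0.0072] z [0.0388 0.0395 0.0501]
0.1475 500 s [-0.0086  0.0092] z [0.0393 0.0512 0.0529]
0.1525 656 s [-0.0089  0.0095] z [0.0393 0.0516 0.053 ]
0.1575 542 s [-0.0073  0.0076] z [0.0388 0.0399 0.0513]
0.1625 38 s [-0.0033  0.0032] z [0.037  0.0387 0.0401]
```

View pics/w8.png

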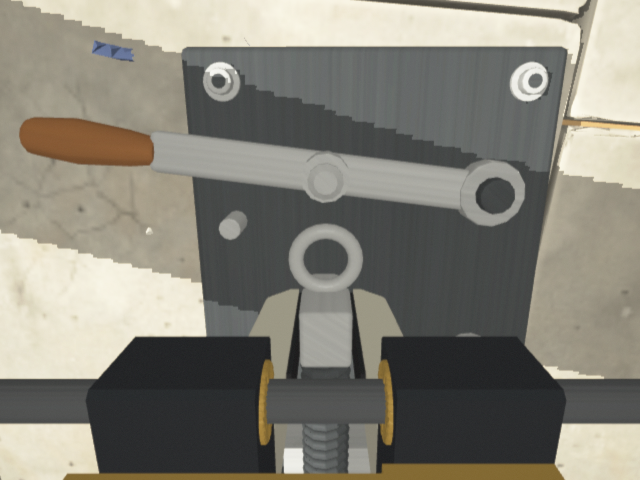

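The spring is tilting about its hooked end as intended. The ring is at (326,258) and the post head at (325,178). I'll lift another 9 mm and then tighten the grip.

step_arm(steps=[{"travel": [0, 0, -0.006], "turn": 0, "hand": 1}, {"travel": [0, 0, -0.012], "turn": 0, "hand": 1}, {"travel": [0, 0, -0.018], "turn": 0, "hand": 1}, {"travel": [0, 0, -0.023], "turn": 0, "hand": 1}, {"travel": [0, 0, -0.023], "turn": 0, "hand": 1}, {"travel": [0, 0, -0.023], "turn": 0, "hand": 1}], grip_force=5)

```text
clock: 12.35
ee_pos: [0.5621, -0.087, 0.0536]
ee_rot: [3.141, 0.0, 1.65]
wrist_force: [1.5, -3.0, -1.1]
width: 0.0202
gripper_force: 5.0
```

step_arm(steps=[{"travel": [0, 0, 0], "turn": 0, "hand": 1}, {"travel": [0, 0, 0], "turn": 0, "hand": 1}, {"travel": [0, 0, 0], "turn": 0, "hand": 1}], grip_force=45)

```text
clock: 12.72
ee_pos: [0.5621, -0.0868, 0.0536]
ee_rot: [3.141, 0.0, 1.65]
wrist_force: [0.7, -3.7, -1.0]
width: 0.0196
gripper_force: 45.0
```

```bash
cat >> h.py <<'E'
def rp(W,T,K,zr):
    h=np.array([.570,-.1815]);a=np.radians(94.9);e=np.array([np.cos(a),np.sin(a)]);n=np.array([e[1],-e[0]])
    w=W.reshape(-1,3);q=w[:,:2]-h;t=q@e;s=q@n
    k=(w[:,2]>zr-.004)&(w[:,2]<zr+.004)&(abs(s)<.02)&(t>.105)&(t<.19)
    print("ring top n",k.sum(),"t",np.percentile(t[k],[1,99]).round(4),"s",np.percentile(s[k],[1,99]).round(4),"z",np.percentile(w[k,2],[5,50,95]).round(4))
    k=(w[:,2]>.0475)&(w[:,2]<.0555)&(abs(s)<.02)&(t>.14)&(t<.18)
    if k.sum()>10: print("head n",k.sum(),"t",np.percentile(t[k],[2,98]).round(4),"s",np.percentile(s[k],[2,98]).round(4),"z",np.median(w[k,2]).round(4))
E
python3 - <<'E'
from h import *
delta(.5626,-.0875,.053,94.5)
o=bot.get_obs();px,W,T,K,d=cap('wrist');save('w9.png',px);prof(W);rp(W,T,K,.0635)
E
```

```text
at [ 0.5621 -0.0868  0.0536] yaw 94.55 rp [3.1415e+00 1.0000e-04] F [ 0.71 -3.67 -0.99] M [-0.88 -0.38  0.1 ] w 0.0196 clock 12.725
travel [-0.0018  0.001   0.0014] turn 0.0012
-0.0075 31 s [-0.0156  0.0158] z [0.0386 0.0393 0.0399]
-0.0025 135 s [-0.0158  0.0158] z [0.039  0.0396 0.0403]
0.0025 139 s [-0.0157  0.0157] z [0.0389 0.0395 0.0401]
0.0075 129 s [-0.0156  0.0156] z [0.0389 0.0397 0.0403]
0.0125 170 s [-0.0159  0.0155] z [0.0388 0.0397 0.0559]
0.0175 305 s [-0.0159  0.0156] z [0.0372 0.0399 0.063 ]
0.0225 305 s [-0.0098  0.0098] z [0.0602 0.0644 0.0663]
0.0275 350 s [-0.0095  0.0093] z [0.0612 0.0652 0.067 ]
0.0325 346 s [-0.0099  0.0097] z [0.0617 0.0659 0.0675]
0.0375 366 s [-0.0099  0.0097] z [0.0623 0.0664 0.0684]
0.0425 372 s [-0.0095  0.0094] z [0.0636 0.0672 0.0689]
0.0475 285 s [-0.0081  0.008 ] z [0.0661 0.0683 0.0696]
0.0525 23 s [-0.0042  0.003 ] z [0.0699 0.0704 0.071 ]
0.0725 164 s [-0.0098  0.01  ] z [0.0648 0.0685 0.0722]
0.0775 336 s [-0.0086  0.008 ] z [0.0701 0.0722 0.0736]
0.0825 399 s [-0.0093  0.0093] z [0.0752 0.0761 0.0769]
0.0875 579 s [-0.0096  0.01
[... 250 characters left out ...]
713]
0.1125 540 s [-0.0122  0.0126] z [0.0593 0.0612 0.0623]
0.1175 359 s [-0.0141  0.0144] z [0.0609 0.0621 0.063 ]
0.1225 363 s [-0.0139  0.0144] z [0.0617 0.0628 0.0637]
0.1275 543 s [-0.0124  0.0128] z [0.0621 0.0635 0.0645]
0.1325 512 s [-0.0086  0.0091] z [0.062  0.0637 0.0648]
0.1425 138 s [-0.0062  0.0073] z [0.0386 0.0395 0.0502]
0.1475 452 s [-0.0086  0.0093] z [0.0392 0.0512 0.0528]
0.1525 593 s [-0.0089  0.0093] z [0.0391 0.0515 0.053 ]
0.1575 488 s [-0.0072  0.0077] z [0.0388 0.0399 0.0515]
0.1625 27 s [-0.0031  0.0031] z [0.0375 0.0391 0.0399]
ring top n 3021 t [0.1052 0.134 ] s [-0.0139  0.0143] z [0.0603 0.0626 0.0653]
head n 933 t [0.1449 0.1572] s [-0.0057  0.0064] z 0.0518
```

step_arm(steps=[{"travel": [0.012, 0, 0], "turn": 0, "hand": 1}, {"travel": [0.026, 0, 0], "turn": 0, "hand": 1}, {"travel": [0.04, 0, 0], "turn": 0, "hand": 1}, {"travel": [0.054, 0, 0], "turn": 0, "hand": 1}, {"travel": [0.068, 0, 0], "turn": 0, "hand": 1}, {"travel": [0.076, 0, 0], "turn": 0, "hand": 1}, {"travel": [0.076, 0, 0], "turn": 0, "hand": 1}, {"travel": [0.076, 0, 0], "turn": 0, "hand": 1}])

```text
clock: 13.78
ee_pos: [0.5596, -0.0581, 0.0537]
ee_rot: [-3.141, 0.002, 1.649]
wrist_force: [1.0, -9.1, 0.8]
width: 0.0196
gripper_force: 45.0
```

Run:
```python
from h import *
delta(.5626,-.0875,.053,94.5)
o=bot.get_obs();px,W,T,K,d=cap('wrist');save('w10.png',px);prof(W);rp(W,T,K,.0635)
```

```text
at [ 0.5596 -0.0581  0.0537] yaw 94.51 rp [-3.1411e+00  2.4000e-03] F [ 0.98 -9.11  0.77] M [-2.63 -0.55  0.12] w 0.0196 clock 13.775
travel [-0.0739  0.0016  0.0019] turn 0.0001
0.0425 20 s [-0.0105  0.0103] z [0.0569 0.059  0.0605]
0.0475 124 s [-0.0099  0.01  ] z [0.06   0.0631 0.0653]
0.0525 312 s [-0.0098  0.0092] z [0.0615 0.0666 0.0686]
0.0575 344 s [-0.0097  0.0097] z [0.0621 0.0664 0.0692]
0.0625 371 s [-0.0083  0.0098] z [0.0633 0.0674 0.0694]
0.0675 411 s [-0.0098  0.0088] z [0.064  0.0684 0.0704]
0.0725 376 s [-0.0091  0.0098] z [0.0641 0.068  0.0708]
0.0775 224 s [-0.0056  0.0081] z [0.068  0.07   0.0713]
0.0825 21 s [-0.0044  0.0012] z [0.0712 0.0718 0.0724]
0.0975 45 s [-0.0055  0.0104] z [0.0576 0.0649 0.0666]
0.1025 263 s [-0.0098  0.0088] z [0.0662 0.0704 0.0735]
0.1075 188 s [-0.0057  0.0085] z [0.0708 0.0733 0.0753]
0.1125 509 s [-0.0093  0.0096] z [0.076  0.0767 0.0776]
0.1175 597 s [-0.0096  0.01  ] z [0.0766 0.0774 0.0784]
0.1225 643 s [-0.0096  0.0101] z [0.0771 0.0779 0.0789]
0.1275 664 s [-0.0096  0.0101] z [0.0776 0.0785 0.0794]
0.1325 3041 s [-0.0154  0.0154] z [0.061  0.0734 0.0841]
0.1375 580 s [-0.01    0.0102] z [0.0594 0.0609 0.0619]
0.1425 467 s [-0.0131  0.0135] z [0.0588 0.061  0.0622]
0.1475 630 s [-0.0141  0.0144] z [0.0507 0.0602 0.0625]
0.1525 633 s [-0.0136  0.014 ] z [0.0517 0.0615 0.0632]
0.1575 837 s [-0.0114  0.0116] z [0.039  0.0625 0.0638]
0.1625 343 s [-0.0071  0.0073] z [0.0398 0.0623 0.0637]
ring top n 3396 t [0.132  0.1623] s [-0.0182  0.0183] z [0.0601 0.0622 0.066 ]
head n 533 t [0.1447 0.1539] s [-0.0057  0.0061] z 0.0521
```

View pics/w10.png

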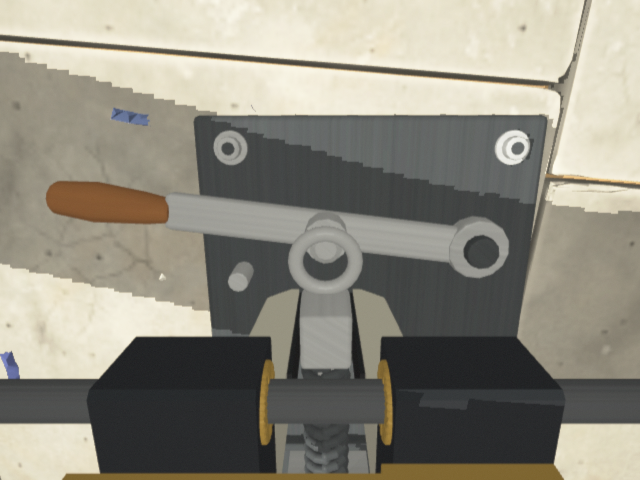

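The ring at (325,258) sits just above the head at (325,240), about 3 mm short of centre. I'll stretch a little more, then lower partway and check the force.

step_arm(steps=[{"travel": [0.005, 0, 0], "turn": 0, "hand": 1}, {"travel": [0.01, 0, 0], "turn": 0, "hand": 1}, {"travel": [0.01, 0, 0], "turn": 0, "hand": 1}, {"travel": [0.01, 0, 0], "turn": 0, "hand": 1}])

```text
clock: 14.32
ee_pos: [0.5593, -0.0544, 0.0537]
ee_rot: [-3.141, 0.003, 1.649]
wrist_force: [1.2, -10.8, 0.0]
width: 0.0196
gripper_force: 45.0
```

Run:
```python
from h import *
delta(.5594,-.0546,.046,94.5)
px,W,T,K,d=cap('wrist');rp(W,T,K,.0635)
```

```text
at [ 0.5593 -0.0544  0.0537] yaw 94.49 rp [-3.141e+00  2.700e-03] F [  1.21 -10.79   0.04] M [-2.85 -0.54  0.13] w 0.0196 clock 14.325
travel [-0.0005  0.0003  0.0192] turn -0.0002
ring top n 3416 t [0.1062 0.166 ] s [-0.0183  0.0184] z [0.0601 0.0621 0.0662]
head n 778 t [0.1451 0.1568] s [-0.0058  0.0065] z 0.0519
```

Ring centre is now about 0.1515 and the head about 0.151. Lowering.

step_arm(steps=[{"travel": [0, 0, 0.005], "turn": 0, "hand": 1}, {"travel": [0, 0, 0.01], "turn": 0, "hand": 1}, {"travel": [0, 0, 0.015], "turn": 0, "hand": 1}, {"travel": [0, 0, 0.02], "turn": 0, "hand": 1}, {"travel": [0, 0, 0.02], "turn": 0, "hand": 1}])

```text
clock: 15.0
ee_pos: [0.5593, -0.0542, 0.0456]
ee_rot: [-3.141, 0.002, 1.649]
wrist_force: [2.3, -8.9, 0.3]
width: 0.0199
gripper_force: 45.0
```

Run:
```python
from h import *
delta(.5593,-.0544,.0395,94.5)
px,W,T,K,d=cap('wrist');save('w11.png',px);prof(W);rp(W,T,K,.0555)
```

```text
at [ 0.5593 -0.0542  0.0456] yaw 94.49 rp [-3.141e+00  2.400e-03] F [ 2.3  -8.95  0.26] M [-2.62 -0.51  0.13] w 0.0199 clock 15.0
travel [-0.0004 -0.      0.0152] turn -0.0001
0.0525 28 s [-0.0101  0.0105] z [0.0551 0.0569 0.0589]
0.0575 183 s [-0.0095  0.0101] z [0.0572 0.0606 0.0629]
0.0625 375 s [-0.0098  0.0087] z [0.0593 0.0636 0.0658]
0.0675 406 s [-0.0097  0.0098] z [0.0583 0.0629 0.0657]
0.0725 425 s [-0.008   0.0098] z [0.0596 0.0636 0.066 ]
0.0775 456 s [-0.0095  0.009 ] z [0.0599 0.0643 0.0664]
0.0825 305 s [-0.0083  0.0089] z [0.0614 0.0646 0.0666]
0.0875 84 s [-0.0047  0.0056] z [0.0652 0.0664 0.0672]
0.0925 6 s [-0.0064 -0.0041] z [0.0371 0.0376 0.0385]
0.0975 10 s [-0.0051 -0.0037] z [0.0494 0.0499 0.051 ]
0.1025 42 s [-0.0102  0.0101] z [0.056  0.0584 0.06  ]
0.1075 229 s [-0.0092  0.009 ] z [0.0596 0.064  0.0663]
0.1125 219 s [-0.0089  0.0088] z [0.067  0.0688 0.0698]
0.1175 592 s [-0.0093  0.0096] z [0.0688 0.0697 0.0704]
0.1225 671 s [-0.0097  0.0101] z [0.0691 0.07   0.0728]
0.1275 726 s [-0.0097  0.0101] z [0.0693 0.0701 0.0772]
0.1325 735 s [-0.0096  0.0101] z [0.0694 0.0703 0.0759]
0.1375 3446 s [-0.0156  0.0155] z [0.0521 0.0657 0.0841]
0.1425 606 s [-0.0116  0.0122] z [0.05   0.0519 0.053 ]
0.1475 733 s [-0.0135  0.0138] z [0.0401 0.0519 0.0531]
0.1525 853 s [-0.0138  0.0141] z [0.0402 0.0522 0.0532]
0.1575 701 s [-0.0129  0.0129] z [0.0496 0.0523 0.0535]
0.1625 600 s [-0.0096  0.01  ] z [0.0511 0.0527 0.0536]
0.1675 21 s [-0.0025  0.0033] z [0.0505 0.0514 0.0522]
ring top n 3513 t [0.1355 0.1644] s [-0.0181  0.0183] z [0.0517 0.0528 0.0581]
head n 3297 t [0.1405 0.1644] s [-0.0133  0.0135] z 0.0523
```

The ring has gone down over the head with no vertical force. Lowering to the shoulder.

step_arm(steps=[{"travel": [0, 0, 0.005], "turn": 0, "hand": 1}, {"travel": [0, 0, 0.01], "turn": 0, "hand": 1}, {"travel": [0, 0, 0.015], "turn": 0, "hand": 1}, {"travel": [0, 0, 0.016], "turn": 0, "hand": 1}, {"travel": [0, 0, 0.016], "turn": 0, "hand": 1}])

```text
clock: 15.68
ee_pos: [0.5594, -0.054, 0.0394]
ee_rot: [-3.141, 0.002, 1.649]
wrist_force: [2.3, -9.4, 1.6]
width: 0.02
gripper_force: 45.0
```

Run:
```python
from h import *
delta(.5593,-.0544,.0385,94.5)
px,W,T,K,d=cap('wrist');save('w12.png',px);prof(W);rp(W,T,K,.0455)
```

```text
at [ 0.5594 -0.054   0.0394] yaw 94.5 rp [-3.1413e+00  2.3000e-03] F [ 2.27 -9.43  1.62] M [-2.51 -0.58  0.18] w 0.02 clock 15.675
travel [-0.0009 -0.0004  0.0022] turn -0.0
0.0575 51 s [-0.0097  0.0104] z [0.053  0.0557 0.0578]
0.0625 281 s [-0.0098  0.009 ] z [0.0554 0.0589 0.062 ]
0.0675 406 s [-0.0095  0.0099] z [0.0553 0.0601 0.0626]
0.0725 485 s [-0.0084  0.0097] z [0.0559 0.0602 0.0626]
0.0775 456 s [-0.0094  0.0086] z [0.0557 0.0608 0.0628]
0.0825 413 s [-0.0088  0.0096] z [0.0566 0.0601 0.0625]
0.0875 193 s [-0.0043  0.0073] z [0.0601 0.0617 0.0628]
0.0925 10 s [-0.006  -0.0038] z [0.0367 0.0373 0.0381]
0.1025 27 s [-0.01    0.0071] z [0.0476 0.0526 0.0539]
0.1075 167 s [-0.0087  0.0097] z [0.0543 0.0584 0.0607]
0.1125 232 s [-0.0084  0.009 ] z [0.0617 0.0633 0.0643]
0.1175 607 s [-0.0091  0.0096] z [0.0632 0.0641 0.0648]
0.1225 689 s [-0.0095  0.0102] z [0.0632 0.0641 0.0665]
0.1275 773 s [-0.0095  0.0102] z [0.0632 0.0641 0.0763]
0.1325 827 s [-0.0095  0.0103] z [0.063  0.064  0.0793]
0.1375 3877 s [-0.0156  0.0155] z [0.0455 0.0614 0.0843]
0.1425 556 s [-0.0123  0.0128] z [0.0434 0.0452 0.0463]
0.1475 741 s [-0.0136  0.0141] z [0.0401 0.0459 0.0525]
0.1525 942 s [-0.0137  0.0141] z [0.0397 0.0462 0.0527]
0.1575 832 s [-0.012   0.0124] z [0.0401 0.0454 0.051 ]
0.1625 508 s [-0.0091  0.0096] z [0.0433 0.045  0.0461]
ring top n 3268 t [0.1357 0.1639] s [-0.0179  0.018 ] z [0.043  0.0453 0.0483]
head n 969 t [0.1452 0.1574] s [-0.0059  0.0065] z 0.0518
```

The ring lies flat on the shoulder, its top at 0.045 m under the head at 0.052–0.053 m. I'll ease it back so the ring takes the neck, then let go.

step_arm(steps=[{"travel": [-0.006, 0, 0], "turn": 0, "hand": 1}, {"travel": [-0.012, 0, 0], "turn": 0, "hand": 1}, {"travel": [-0.018, 0, 0], "turn": 0, "hand": 1}, {"travel": [-0.024, 0, 0], "turn": 0, "hand": 1}, {"travel": [-0.03, 0, 0], "turn": 0, "hand": 1}, {"travel": [-0.03, 0, 0], "turn": 0, "hand": 1}, {"travel": [-0.03, 0, 0], "turn": 0, "hand": 1}])

```text
clock: 16.6
ee_pos: [0.5605, -0.0652, 0.0395]
ee_rot: [3.141, 0.001, 1.65]
wrist_force: [1.2, -6.3, 2.0]
width: 0.0196
gripper_force: 45.0
```

Run:
```python
from h import *
delta(.5593,-.0544,.0395,94.5)
px,W,T,K,d=cap('wrist');rp(W,T,K,.0455)
```

```text
at [ 0.5605 -0.0652  0.0395] yaw 94.53 rp [3.1415e+00 1.4000e-03] F [ 1.21 -6.26  2.04] M [-1.95 -0.41  0.09] w 0.0196 clock 16.6
travel [ 0.0272 -0.0007 -0.0001] turn 0.0006
ring top n 3169 t [0.1245 0.1528] s [-0.0178  0.0182] z [0.0431 0.0454 0.0483]
head n 840 t [0.1402 0.1498] s [-0.0065  0.0058] z 0.0519
```

step_arm(steps=[{"travel": [-0.006, 0, 0], "turn": 0, "hand": 1}, {"travel": [-0.006, 0, 0], "turn": 0, "hand": 1}, {"travel": [-0.006, 0, 0], "turn": 0, "hand": 0}, {"travel": [-0.006, 0, 0], "turn": 0, "hand": 0}, {"travel": [-0.006, 0, 0], "turn": 0, "hand": 0}, {"travel": [-0.006, 0, -0.1], "turn": 0, "hand": 0}, {"travel": [-0.006, 0, -0.2], "turn": 0, "hand": 0}, {"travel": [-0.006, 0, -0.3], "turn": 0, "hand": 0}])

```text
clock: 17.65
ee_pos: [0.5602, -0.0664, 0.1602]
ee_rot: [-3.141, -0.001, 1.651]
wrist_force: [1.1, -0.0, 0.5]
width: 0.0466
gripper_force: 0.0
```

step_arm(steps=[{"travel": [-0.15, 0, -0.15], "turn": 0, "hand": 0}, {"travel": [-0.15, 0, -0.15], "turn": 0, "hand": 0}, {"travel": [-0.15, 0, -0.15], "turn": 0, "hand": 0}, {"travel": [-0.15, 0, -0.15], "turn": 0, "hand": 0}])

```text
clock: 18.15
ee_pos: [0.5646, -0.1255, 0.2182]
ee_rot: [-3.14, -0.001, 1.651]
wrist_force: [-0.6, 0.8, -0.4]
width: 0.0466
gripper_force: 0.0
```

Run:
```python
from h import *
delta(.5593,-.0544,.0395,94.5)
px,W,T,K,d=cap('wrist');save('w13.png',px);prof(W);rp(W,T,K,.0455)
```

```text
at [ 0.5646 -0.1255  0.2182] yaw 94.61 rp [-3.1404e+00 -9.0000e-04] F [-0.63  0.78 -0.37] M [-0.05 -0.1   0.01] w 0.0466 clock 18.15
travel [0.178  0.0015 0.447 ] turn 0.0024
-0.0125 63 s [-0.0156  0.0153] z [0.0388 0.0397 0.0636]
-0.0075 188 s [-0.0155  0.0146] z [0.0392 0.0644 0.0655]
-0.0025 206 s [-0.0153  0.0152] z [0.0392 0.0644 0.0656]
0.0025 190 s [-0.0147  0.0152] z [0.0395 0.0644 0.0656]
0.0075 219 s [-0.0153  0.0151] z [0.0391 0.0643 0.0655]
0.0125 271 s [-0.0148  0.0151] z [0.0395 0.0617 0.0649]
0.0175 189 s [-0.0152  0.0154] z [0.0388 0.057  0.0623]
0.0225 135 s [-0.0086  0.0098] z [0.0551 0.0607 0.0627]
0.0275 151 s [-0.0087  0.0095] z [0.0544 0.0598 0.0627]
0.0325 148 s [-0.0086  0.0102] z [0.0557 0.0602 0.063 ]
0.0375 133 s [-0.0093  0.0095] z [0.0549 0.0608 0.0628]
0.0425 140 s [-0.0092  0.0094] z [0.0537 0.0598 0.0627]
0.0475 135 s [-0.0092  0.0097] z [0.0543 0.0598 0.0625]
0.0525 150 s [-0.0084  0.0095] z [0.0547 0.0603 0.0627]
0.0575 158 s [-0.0091  0.01  ] z [0.0546 0.0597 0.0627]
0.0625 136 s [-0.009   0.0093] z [0.0554 0.0608 0.0629]
0.0675 149 s [-0.0091  0.00
[... 413 characters left out ...]
0648]
0.1075 180 s [-0.009   0.0097] z [0.0629 0.064  0.065 ]
0.1125 171 s [-0.009   0.0097] z [0.0631 0.0642 0.0649]
0.1175 169 s [-0.0089  0.0096] z [0.063  0.064  0.0649]
0.1225 191 s [-0.0086  0.009 ] z [0.0451 0.063  0.0645]
0.1275 167 s [-0.0116  0.0125] z [0.044  0.0454 0.0466]
0.1325 171 s [-0.0136  0.0145] z [0.039  0.0443 0.0465]
0.1375 234 s [-0.0138  0.0147] z [0.0396 0.0459 0.0525]
0.1425 242 s [-0.0124  0.0132] z [0.0446 0.0485 0.0528]
0.1475 164 s [-0.0096  0.0101] z [0.0443 0.0459 0.0518]
0.1525 10 s [-0.0028  0.0038] z [0.0429 0.0438 0.0447]
ring top n 687 t [0.123  0.1504] s [-0.0138  0.0148] z [0.0435 0.0453 0.047 ]
head n 178 t [0.14   0.1476] s [-0.0067  0.0062] z 0.0518
```

Run:
```python
from h import *
h=np.array([.570,-.1815]);a=np.radians(94.9);e=np.array([np.cos(a),np.sin(a)]);n=np.array([e[1],-e[0]])
for i in range(2):
    px,W,T,K,d=cap('wrist');w=W.reshape(-1,3);q=w[:,:2]-h;t=q@e;s=q@n
    k=(w[:,2]>.049)&(w[:,2]<.0555)&(abs(s)<.01)&(t>.128)&(t<.16)
    print(k.sum(),np.percentile(t[k],[3,50,97]),np.percentile(s[k],[3,97]))
```

```text
268 [0.13521886 0.14101301 0.146766  ] [-0.00612212  0.00522645]
266 [0.13524348 0.14101886 0.1468045 ] [-0.00605276  0.00526774]
```

The post is now 141 mm from the hole (142 mm is its stop position), steady, with both ends seated. Handing in.

```bash
python3 -c "
from rig import order
print(order.sign_off())"
```

```text
the job is handed in; nothing more can be done
None
```

The spring is hooked at both ends: pin fully down in the lug hole, ring under the post's head, lever pulled home within about 1 mm by camera. I handed the job in at about 18 s with the gripper clear. I viewed 11 pictures, one over the limit of 10.

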